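# Put the containers back on their own coasters

### The arm

A 6-joint arm with a two-finger parallel gripper is mounted at the origin on the work surface. World frame = base frame: x ahead of the robot, y to its left, z up, the work surface at z = 0. Lengths are in m, angles in rad, forces in N, time in s.
With the tool pointing down it reaches from about 0.35 to 0.975 m from the base axis. Payload 4.9 kg.
Tool frame: the origin (TCP) lies midway between the tips of the shut fingers; the grasp point (between the pads) lies 19 mm behind it; z points along the fingers, y is the line along which they close (so a half turn about z gives the same grasp; the last joint's range is limited). The gripper opens to 85 mm and grips with 20 to 120 N. Pads are 22 mm wide; open, the fingers measure 114 mm over their backs; the gripper's body (76 mm by 85 mm) begins 54 mm behind the grasp point. The pads swing forward as they close: fully open they stand 13 mm farther back than shut.
Start: joints at [-1.273, 0.053, 1.613, -0, 1.476, -0.119], TCP at [0.253, -0.571, 0.231] pointing down, gripper open.
Joint ranges: [-3.01, 3.01], [-1.01, 2.22], [0.06, 2.58], [-1.02, 4.17], [0.09, 2.62], [-3.14, 3.14]. Speed limits (rad/s): [2.57, 2.57, 3.14, 3.14, 3.14, 3.14].

### API

Orientations are given as a unit quaternion [w, x, y, z].
In Python, from plant import manip gives the robot as it stands.
- The arm moves only by the tool move_arm, never from a script. Its argument "increments" is one flat list of numbers, 5 for each row, row after row: the shift along the tool's x, y, z in mm, then the turn about the tool's z in rad, then the opening, from 0 (shut) to 1 (fully open). In form: [tx, ty, tz, spin, jaw, tx, ty, tz, spin, jaw, ...]. A call has 1 to 8 rows; each row shifts and turns the commanded pose from where the row before left it, along the tool's axes as they then stand; what a row does not reach is not made up. A row lasts 1/12 s, in which the tool goes at most 41.7 mm and 7.16 degrees, less where a joint would pass 70% of its speed; a pose out of reach is approached as far as the arm can. A call with a gripper value outside its range is refused whole. The fingers move at their own pace and stop on an object; the grip force is fixed at half the most. Time passes only in rows, so rows that do not move let the fingers close. It gives the time, the measured TCP pose, the force, the opening and the grip force at its end, in the units of the state.
- manip.state(): the state, without advancing time (a new reading comes with each control period).
- manip.grab_frame(name): name is "side" or "top"; returns a dict with "image" (420x560x3 uint8, blue, green, red), "fov_y" (degrees; the focal length in pixels is half the picture's height over the tangent of half this angle, whatever the lens; pixels are square), "cx", "cy" (the principal point, pixels), "eye" and "rotation" of the camera in the world. Camera axes: x right, y down, z forward; pixel columns grow to the right and rows downward; lengths in m; the calibration is good to about 2 mm. A picture is of the moment at which its call begins. There is no depth.
- manip.job_done(): hands the job in; it is judged then, once.
The state is a dict: "time": time; "joint_pos": joint angles; "joint_vel": joint speeds; "joint_efforts": joint torques, N m; "tool_pos": TCP position; "tool_rot": TCP orientation; "contact_force": force on the tool from outside, world axes, zero at the start; "ft_torque": the same for the moment, N m; "gripper_width": opening from 0.0 (shut) to 1.0 (fully open); "grasp_force": force on a finger pad.
Only numpy, scipy, OpenCV 4.12 (cv2) and the standard library are available. Lean on these libraries where they do the work, as an engineer would, in place of code of your own. Each camera call takes 0.05 s, during which the arm holds its last target. There are 200 camera calls.

### The job

After the worktop was wiped, the four containers were put back on the wrong wooden coasters. Put each upright in the middle of the coaster that matches its foot: the square tin on the square one, the jar on the large round one, the tea caddy lengthwise along the oblong one, and the pepper mill on the small round one. Every coaster is taken at first, so park things on the bare cork mat as needed; set things down rather than drop them, tip nothing over, and leave the egg cup in peace.

Things in the scene. Friction and masses are not known exactly. Their poses are not given: they have to be found in the camera images.
- square_tin: Loose square steel tin, upright, 52 x 52 mm, 90 mm tall; its lid, from 76 mm up, is 53 x 53 mm. Origin: centre of its underside; x and y square to its side faces, z up. 0.19 to 0.33 kg. Belongs on the square coaster.
- jar: Loose round amber glass jar with a steel cap, upright, 58 mm diameter, 85 mm tall. Origin: centre of its underside, z up. 0.22 to 0.39 kg. Belongs on the large round coaster.
- tea_caddy: Loose oblong white ceramic tea caddy with a pale wooden top (closed, one solid piece), 100 mm long along its x, 46 mm wide along its y (the top, from 52 mm up, is 102 x 48 mm), 70 mm tall. Origin: centre of its underside, z up. 0.26 to 0.46 kg. Belongs on the oblong coaster.
- pepper_mill: Loose slim brass pepper mill, upright, round, 137 mm tall: foot 48 mm diameter, waist 32 mm, a straight cylindrical head 42 mm in diameter from 78 to 118 mm above its underside (grip here), a 20 mm knob on top. Origin: centre of its underside, z up. 0.22 to 0.39 kg. Belongs on the small round coaster.
- square_coaster: Square dark wood coaster, 100 x 100 mm, 8 mm thick. Fixed. Origin: centre of its underside, on the worktop (z = 0); z up.
- round_coaster: Large round dark wood coaster, 104 mm diameter, 8 mm thick. Fixed. Origin: centre of its underside, on the worktop (z = 0); z up.
- oblong_coaster: Oblong dark wood coaster, 130 mm long along its x, 76 mm wide along its y, 8 mm thick. Fixed. Origin: centre of its underside, on the worktop (z = 0); z up.
- small_coaster: Small round dark wood coaster, 76 mm diameter, 8 mm thick. Fixed. Origin: centre of its underside, on the worktop (z = 0); z up.
- cork_mat: Rectangular cork mat, 120 mm along its x, 100 mm along its y, 8 mm thick, empty at the start: a free spot to park a container. Fixed. Origin: centre of its underside, on the worktop (z = 0); z up.
- egg_cup: Loose small white porcelain egg cup, upright, 48 mm across the rim, 55 mm tall, in the middle among the coasters. Origin: centre of its underside. To be left alone.
Not all that is in view belongs to the job. Leave any green look-alike of the square_tin alone.

How it is judged:
At the end, for the whole second after the job is handed in: Square tin, jar, tea caddy and pepper mill each stand upright (within 0.1 rad) on the square, large round, oblong and small round coaster, within 15 mm of its centre, the tea caddy's length within 0.26 rad of the oblong coaster's, all let go and at rest (horizontal distance between square_tin and square_coaster below 0.015 m and height (world z) of square_tin between 0.005 and 0.012 m and angle between each of square_tin, jar, tea_caddy, pepper_mill's own z axis and vertical below 0.1 rad and linear speed of each of square_tin, jar, tea_caddy, pepper_mill below 0.02 m/s and horizontal distance between jar and round_coaster below 0.015 m and height (world z) of jar between 0.005 and 0.012 m and horizontal distance between tea_caddy and oblong_coaster below 0.015 m and height (world z) of tea_caddy between 0.005 and 0.012 m and horizontal distance between pepper_mill and small_coaster below 0.015 m and height (world z) of pepper_mill between 0.005 and 0.012 m and angle between the x axis of tea_caddy and the x axis of oblong_coaster, either way round below 0.26 rad); the robot touches nothing.
It fails at once if a container tipped over (leaning more than 35 degrees) (angle between any of square_tin, jar, tea_caddy, pepper_mill's own z axis and vertical above 0.6 rad).
It fails at once if a container dropped: touched by nothing with its underside more than 35 mm above the worktop ((height (world z) of square_tin above 0.035 m and contact force between square_tin and anything else below 0.001 N) or (height (world z) of jar above 0.035 m and contact force between jar and anything else below 0.001 N) or (height (world z) of tea_caddy above 0.035 m and contact force between tea_caddy and anything else below 0.001 N) or (height (world z) of pepper_mill above 0.035 m and contact force between pepper_mill and anything else below 0.001 N)).
It fails at once if egg cup knocked: moved more than 25 mm or tipped (distance of egg_cup from where it was at the start of the episode above 0.025 m or angle between egg_cup's own z axis and vertical above 0.4 rad).
It also fails if it takes over 150 s, if anything falls off the work surface, if the arm or the gripper's body presses on something with over 40 N, if the wrist force passes 120 N, or if a joint passes its speed limit or range.

## Working session

There is one attempt and no reset: what is moved stays moved. The work goes in short steps, Python scripts to look and compute and a tool call to move; the robot and the scene stay as the last step left them, time stands still between calls to the robot, and variables do not carry over. Pictures are saved under pics/ and viewed, at most 14 in all, crops included, and the job is handed in when it is done.

Besides the shell and the picture viewer there is one more tool, called after "Request:" by a JSON object that holds its "op" and its "data", one argument or row to a line. move_arm: Moves the arm, as the interface text tells. Its arguments: {"type":"object","properties":{"increments":{"type":"array"}},"required":["increments"]}

```bash
ls; mkdir -p pics; python3 - <<'E'
from plant import manip
import cv2,numpy as np
s=manip.state(); print({k:np.round(v,3).tolist() for k,v in s.items()})
for n in("side","top"):
    f=manip.grab_frame(n); cv2.imwrite(f"pics/{n}0.png",f["image"])
    np.savez(f"{n}0.npz",**f)
    print(n,f["fov_y"],f["cx"],f["cy"],np.round(f["eye"],4),np.round(f["rotation"],4).tolist(),f.keys())
E
```

```text
pics
{'time': 0.0, 'joint_pos': [-1.273, 0.053, 1.614, 0.0, 1.476, -0.119], 'joint_vel': [-0.0, -0.0, -0.0, 0.001, -0.001, 0.0], 'joint_efforts': [-0.0, -39.368, -37.018, -0.0, 0.007, -0.0], 'tool_pos': [0.253, -0.571, 0.23], 'tool_rot': [-0.001, 0.978, 0.207, -0.0], 'contact_force': [-0.655, -0.582, 0.67], 'ft_torque': [-0.02, -0.011, 0.032], 'grasp_force': 0.0, 'gripper_width': 1.0}
side 45.277588989753056 278.9784667268204 206.74447697283878 [0.0986 0.6327 0.6439] [0.146, -0.2906, 0.8493, -0.4159] dict_keys(['image', 'fov_y', 'cx', 'cy', 'eye', 'rotation'])
top 57.74863022403567 285.206418005274 208.96915923189772 [0.5204 0.0225 0.75  ] [0.0354, -0.7037, 0.7079, -0.0494] dict_keys(['image', 'fov_y', 'cx', 'cy', 'eye', 'rotation'])
```

View pics/top0.png

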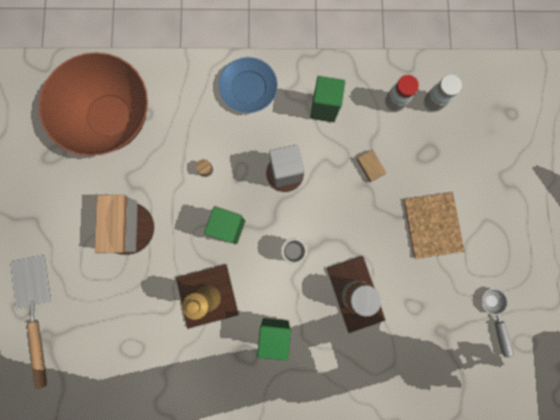

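View pics/side0.png

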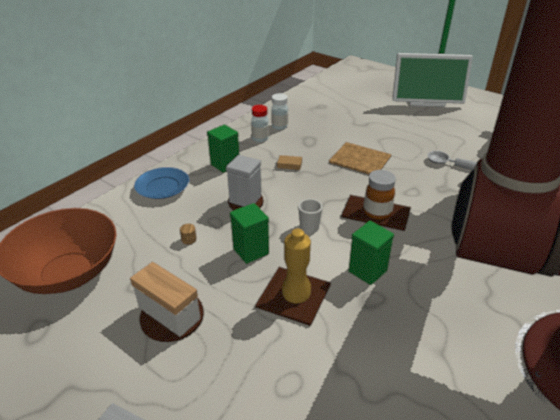

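```bash
cat > h.py <<'E'
import cv2,numpy as np
from scipy.spatial.transform import Rotation as R
def cam(f):
    q=np.array(f["rotation"]); return np.array(f["eye"]),R.from_quat(q[[1,2,3,0]]).as_matrix(),210/np.tan(np.radians(float(f["fov_y"]))/2)
def cast(f,uv,z):
    "pixels -> world points on the plane at height z"
    e,M,F=cam(f); uv=np.atleast_2d(np.array(uv,float))
    d=np.c_[(uv-[float(f["cx"]),float(f["cy"])])/F,np.ones(len(uv))]@M.T
    return (e+d*((z-e[2])/d[:,2])[:,None])[:,:2]
def mask(f,name,roi):
    u0,v0,u1,v1=roi; b=cv2.cvtColor(f["image"],cv2.COLOR_BGR2HSV)[v0:v1,u0:u1]; h,s,v=[b[...,i].astype(int) for i in range(3)]
    m={"dark":(v<95)&(s>60)&((h<22)|(h>168)),"grey":(s<45)&(v>115),"brass":(h>15)&(h<32)&(s>130)&(v>80),
       "cork":(h>8)&(h<25)&(s>90)&(v>90),"wood":(h>5)&(h<25)&(s>70)&(v>100)}[name].astype(np.uint8)*255
    m=cv2.morphologyEx(m,cv2.MORPH_OPEN,np.ones((2,2),np.uint8))
    n,l,st,_=cv2.connectedComponentsWithStats(m)
    return (l==1+np.argmax(st[1:,4])).astype(np.uint8)*255 if n>1 else m
def contour(f,name,roi,hull=True):
    c=max(cv2.findContours(mask(f,name,roi),cv2.RETR_EXTERNAL,cv2.CHAIN_APPROX_NONE)[0],key=cv2.contourArea)[:,0]+[roi[0],roi[1]]
    return cv2.convexHull(c.astype(np.int32))[:,0] if hull else c
def rect(f,name,roi,z):
    "mm rectangle on a plane: centre, sides, angle in world"
    c,s,a=cv2.minAreaRect((cast(f,contour(f,name,roi),z)*1000).astype(np.float32))
    return np.round(c,1),np.round(s,1),round(float(np.radians(a)),3)
E
python3 - <<'E'
from h import *
t=dict(np.load("top0.npz")); s=dict(np.load("side0.npz"))
roi={"cork":(395,185,475,265),"brass":(176,285,225,325),"wood":(90,188,128,258)}
print("cork",rect(t,"cork",roi["cork"],.008))
print("caddy top",rect(t,"wood",roi["wood"],.078))
dr={"square":(170,258,245,335),"oblong":(322,250,390,335),"round":(80,190,162,262),"small":(262,140,310,198)}
im=t["image"].copy(); im2=s["image"].copy()
for k,r in dr.items():
    c=contour(t,"dark",r); cv2.polylines(im,[c],1,(0,255,255),1)
    print(k,rect(t,"dark",r,.008))
for n,k in(("wood","wood"),("cork","cork"),("brass","brass")): cv2.polylines(im,[contour(t,n,roi[k])],1,(255,0,255),1)
for r in((265,140,308,190),(345,280,385,322)): cv2.polylines(im,[contour(t,"grey",r)],1,(255,0,255),1)
b=contour(s,"brass",(275,222,322,312)); cv2.polylines(im2,[b],1,(255,0,255),1)
A=cv2.resize(im[130:345,85:400],None,fx=2,fy=2,interpolation=2)
B=np.hstack([cv2.resize(im2[140:215,200:290],None,fx=2.3,fy=2.3,interpolation=2),cv2.resize(im2[220:320,260:335],(129,172))])
H=np.zeros((A.shape[0]+B.shape[0],A.shape[1],3),np.uint8); H[:A.shape[0]]=A; H[A.shape[0]:,:B.shape[1]]=B[:,:]
cv2.imwrite("pics/c1.png",H); print(H.shape)
hsv=cv2.cvtColor(t["image"],cv2.COLOR_BGR2HSV)
for p in((228,290),(195,304),(286,163),(365,298),(288,185),(145,230),(112,222)): print(p,hsv[p[1],p[0]])
E
```

```text
cork (array([ 575.4, -285.9]), array([116.1,  98. ]), 0.137)
caddy top (array([574.9, 313.9]), array([102.5,  52.8]), 0.008)
square (array([442.6, 156.6]), array([97.1, 97.6]), 0.249)
oblong (array([ 443.8, -127.7]), array([126.7,  72.2]), 0.307)
round (array([572.4, 278.4]), array([89.2, 29.5]), 0.003)
small (array([663.2,  16.9]), array([69.6, 32. ]), 1.029)
(602, 630, 3)
(228, 290) [ 11 117  87]
(195, 304) [ 20 135 182]
(286, 163) [ 21  11 170]
(365, 298) [ 36   8 170]
(288, 185) [12 76 84]
(145, 230) [ 10 113  81]
(112, 222) [ 15 105 172]
```

View pics/c1.png

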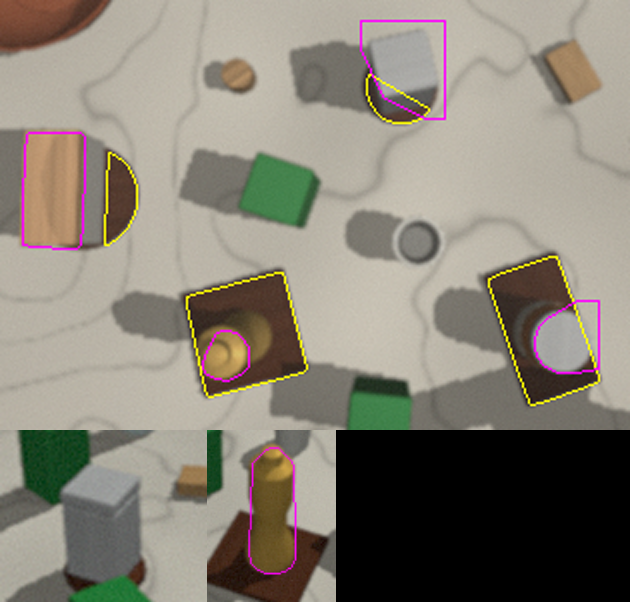

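```bash
cat >> h.py <<'E'
def tri(ft,a,fs,b):
    "two-view point"
    P=[]
    for f,uv in((ft,a),(fs,b)):
        e,M,F=cam(f); d=M@np.r_[(np.array(uv)-[float(f["cx"]),float(f["cy"])])/F,1]; P.append((e,d/np.linalg.norm(d)))
    A=[np.eye(3)-np.outer(d,d) for _,d in P]
    return np.linalg.solve(A[0]+A[1],A[0]@P[0][0]+A[1]@P[1][0])
def go(*way,step=38.,p=None):
    "ways (x,y,z,psi or None): per leg n rows of [tx,ty,tz,spin] (mm, rad), psi = heading of tool x"
    from plant import manip
    s=manip.state(); q=np.array(s["tool_rot"]); X=R.from_quat(q[[1,2,3,0]]).as_matrix()
    p=np.array(s["tool_pos"])*1000; psi=np.arctan2(X[1,0],X[0,0])
    print("t %.2f tcp %s psi %.3f F %s w %.3f g %.0f q %s"%(s["time"],np.round(p,1),psi,np.round(s["contact_force"],1),s["gripper_width"],s["grasp_force"],np.round(s["joint_pos"],2)))
    for x,y,z,a in way:
        a=psi if a is None else a; d=np.array([x,y,z])-p; dp=(a-psi+np.pi/2)%np.pi-np.pi/2
        n=int(np.ceil(max(np.linalg.norm(d)/step,abs(dp)/.11,1)))
        c,sn=np.cos(psi),np.sin(psi)
        T=[c*d[0]+sn*d[1],sn*d[0]-c*d[1],-d[2],-dp]
        if abs(dp)>.02:   # turn in place first
            m=int(np.ceil(abs(dp)/.11)); print("  turn",m,"x",round(-dp/m,3)); psi+=dp; c,sn=np.cos(psi),np.sin(psi)
            T=[c*d[0]+sn*d[1],sn*d[0]-c*d[1],-d[2],0]; n=int(np.ceil(max(np.linalg.norm(d)/step,1)))
        print("  shift",n,"x",np.round(np.array(T[:3])/n,1)); p=np.array([x,y,z])
E
python3 - <<'E'
from h import *
t=dict(np.load("top0.npz")); s=dict(np.load("side0.npz"))
print("mill tri",tri(t,(193.5,307.5),s,(297.2,233.5)),"knob",cast(t,(193.5,307.5),.142),"head",cast(t,(198,307),.126))
print("jar",cast(t,(366.5,300.5),.093),"tin",cast(t,(286.5,162),.098))
for c in((225,225),(274,340),(328,92)): print("green",cast(t,c,.09))
print("egg",cast(t,(293,250),.055),"block",cast(t,(372,165),.02),"bottles",cast(t,[(450,87),(406,86)],.1))
go((450,-100,230,0),(433,167,230,0),(433,167,84,0))
E
```

```text
mill tri [0.43991792 0.15459233 0.13830719] knob [[0.44021501 0.15366264]] head [[0.43881442 0.14998887]]
jar [[ 0.44251003 -0.12764063]] tin [[0.6817569  0.00639456]]
green [[0.57242718 0.11357715]]
green [[0.37884634 0.02944424]]
green [[ 0.81362973 -0.07022313]]
egg [[ 0.52900015 -0.00524247]] block [[ 0.69463754 -0.16374448]] bottles [[ 0.81895899 -0.28972709]
 [ 0.82070242 -0.2098758 ]]
t 0.10 tcp [ 252.9 -570.9  230.2] psi 0.417 F [-0.6  0.2  0.5] w 0.997 g 0 q [-1.27  0.05  1.61 -0.    1.48 -0.12]
  turn 4 x 0.104
  shift 14 x [ 14.1 -33.6   0. ]
  shift 8 x [ -2.1 -33.4   0. ]
  shift 4 x [ 0.   0.  36.5]
```

Request:
{"op": "move_arm", "data": {
  "increments": [0,0,0,0.104,1,0,0,0,0.104,1,0,0,0,0.104,1,0,0,0,0.104,1,14,-33.6,0,0,1,14,-33.6,0,0,1,14,-33.6,0,0,1,14,-33.6,0,0,1]
}}

```text
time: 0.77
tool_pos: [0.309, -0.4354, 0.2305]
tool_rot: [-0.001, 1.0, -0.0, -0.0]
contact_force: [0.8, -0.7, 0.6]
gripper_width: 1.004
grasp_force: 0.0
```

Request:
{"op": "move_arm", "data": {
  "increments": [14,-33.6,0,0,1,14,-33.6,0,0,1,14,-33.6,0,0,1,14,-33.6,0,0,1,14,-33.6,0,0,1,14,-33.6,0,0,1,14,-33.6,0,0,1,14,-33.6,0,0,1]
}}

```text
time: 1.43
tool_pos: [0.4207, -0.1663, 0.231]
tool_rot: [-0.0, 1.0, 0.0, -0.0]
contact_force: [0.3, 0.5, -0.9]
gripper_width: 1.002
grasp_force: 0.0
```

Request:
{"op": "move_arm", "data": {
  "increments": [14,-33.6,0,0,1,14,-33.6,0,0,1,-1,-32,0,0,1,-1,-32,0,0,1,-1,-32,0,0,1,-1,-32,0,0,1,-1,-32,0,0,1,-1,-32,0,0,1]
}}

```text
time: 2.1
tool_pos: [0.4419, 0.0926, 0.2309]
tool_rot: [0.0, 1.0, 0.0, -0.0]
contact_force: [1.1, -0.3, 1.1]
gripper_width: 1.0
grasp_force: 0.0
```

Request:
{"op": "move_arm", "data": {
  "increments": [-1,-32,0,0,1,-1,-32,0,0,1,0,0,0,0,1,0,0,0,0,1]
}}

```text
time: 2.43
tool_pos: [0.4398, 0.1563, 0.2308]
tool_rot: [0.0, 1.0, 0.002, -0.001]
contact_force: [-0.1, -0.3, -0.6]
gripper_width: 0.998
grasp_force: 0.0
```

```bash
python3 - <<'E'
from h import *
go((441,155,84,0))
E
```

```text
t 2.43 tcp [439.8 156.3 230.8] psi 0.004 F [-0.1 -0.3 -0.6] w 0.998 g 0 q [ 0.18 -0.34  1.97 -0.    1.52  1.75]
  shift 4 x [ 0.3  0.3 36.7]
```

Request:
{"op": "move_arm", "data": {
  "increments": [0,0,36,0,1,0,0,36,0,1,0,0,36,0,1,0,0,28,0,1,0,0,11,0,1,0,0,0,0,1,0,0,0,0,0,0,0,0,0,0]
}}

```text
time: 3.1
tool_pos: [0.4423, 0.155, 0.0867]
tool_rot: [-0.0, 1.0, 0.0, 0.002]
contact_force: [0.6, -0.1, 0.4]
gripper_width: 0.746
grasp_force: 0.0
```

Request:
{"op": "move_arm", "data": {
  "increments": [0,0,0,0,0,0,0,0,0,0,0,0,0,0,0,0,0,0,0,0,0,0,0,0,0,0,0,0,0,0,0,0,0,0,0,0,0,0,0,0]
}}

```text
time: 3.77
tool_pos: [0.4424, 0.1552, 0.0869]
tool_rot: [-0.0, 1.0, 0.0, 0.002]
contact_force: [-0.6, -0.9, 7.5]
gripper_width: 0.474
grasp_force: 61.0
```

Request:
{"op": "move_arm", "data": {
  "increments": [0,0,-8,0,0,0,0,-20,0,0,0,0,-30,0,0,0,0,-30,0,0,0,0,-30,0,0,6,20,0,0,0,9,30,0,0,0,9,30,0,0,0]
}}

```text
time: 4.43
tool_pos: [0.4644, 0.0748, 0.2031]
tool_rot: [-0.0, 1.0, 0.002, 0.001]
contact_force: [0.9, -0.8, -3.5]
gripper_width: 0.483
grasp_force: 61.3
```

Request:
{"op": "move_arm", "data": {
  "increments": [10,33,0,0,0,10,33,0,0,0,10,33,0,0,0,10,33,0,0,0,10,33,0,0,0,10,33,0,0,0,10,33,0,0,0,10,33,0,0,0]
}}

```text
time: 5.1
tool_pos: [0.5444, -0.1901, 0.2018]
tool_rot: [-0.0, 1.0, 0.0, -0.001]
contact_force: [1.1, 0.7, -1.6]
gripper_width: 0.473
grasp_force: 61.3
```

Request:
{"op": "move_arm", "data": {
  "increments": [10,33,0,0,0,10,33,0,0,0,6,20,0,0,0,0,8,0,0,0,0,0,0,0,0,0,0,0,0,0]
}}

```text
time: 5.6
tool_pos: [0.5702, -0.282, 0.2017]
tool_rot: [-0.001, 1.0, 0.0, -0.001]
contact_force: [-0.2, 0.4, -3.4]
gripper_width: 0.478
grasp_force: 61.4
```

```bash
python3 - <<'E'
from h import *
import cv2
from plant import manip
go((575,-286,88,0))
for n in("top","side"):
    f=manip.grab_frame(n); np.savez(f"{n}1.npz",**f)
    if n=="side": S=f["image"]
    else: t=f
print("square",rect(t,"dark",(170,258,245,335),.008))
A=t["image"].copy(); cv2.polylines(A,[contour(t,"dark",(170,258,245,335))],1,(0,255,255),1)
cv2.imwrite("pics/a1.png",cv2.resize(np.vstack([A[40:345],S[60:345]]),None,fx=1,fy=1))
E
```

```text
t 5.60 tcp [ 570.2 -282.   201.7] psi 0.001 F [-0.2  0.4 -3.4] w 0.478 g 61 q [-0.58  0.1   1.61  0.    1.43  0.99]
  shift 3 x [ 1.6  1.3 37.9]
square (array([442.3, 156.7]), array([97.5, 97.5]), 0.255)
```

View pics/a1.png

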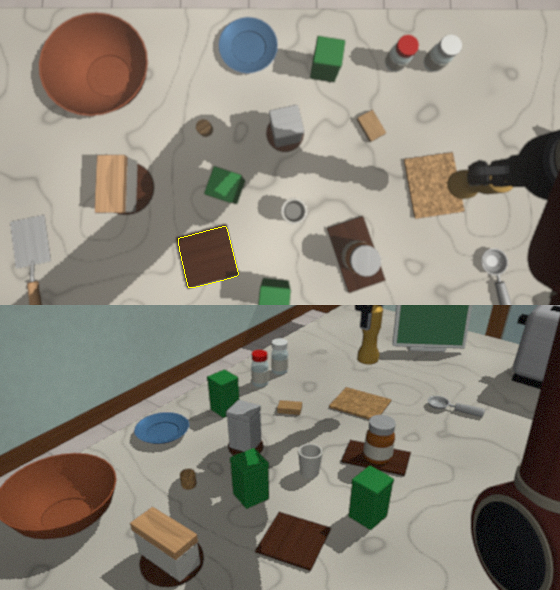

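Request:
{"op": "move_arm", "data": {
  "increments": [5,4,30,0,0,0,0,30,0,0,0,0,30,0,0,0,0,16,0,0,0,0,5,0,0,0,0,2.5,0,0,0,0,0,0,0,0,0,0,0,0]
}}

```text
time: 6.37
tool_pos: [0.577, -0.2871, 0.0909]
tool_rot: [0.001, 1.0, 0.001, 0.001]
contact_force: [0.1, 0.7, -3.0]
gripper_width: 0.478
grasp_force: 61.5
```

Request:
{"op": "move_arm", "data": {
  "increments": [0,0,1.5,0,0,0,0,1.5,0,0,0,0,0,0,0,0,0,0,0,0]
}}

```text
time: 6.7
tool_pos: [0.5765, -0.2873, 0.087]
tool_rot: [0.001, 1.0, 0.0, 0.001]
contact_force: [0.5, 0.7, 0.7]
gripper_width: 0.481
grasp_force: 61.7
```

Request:
{"op": "move_arm", "data": {
  "increments": [0,0,0,0,0.7,0,0,0,0,1,0,0,0,0,1,0,0,0,0,1,0,0,0,0,1,0,0,-15,0,1,0,0,-30,0,1,0,0,-35,0,1]
}}

```text
time: 7.37
tool_pos: [0.5743, -0.2858, 0.1647]
tool_rot: [-0.001, 1.0, 0.0, -0.002]
contact_force: [1.1, -0.8, 0.3]
gripper_width: 1.001
grasp_force: 0.0
```

Request:
{"op": "move_arm", "data": {
  "increments": [0,0,-35,0,1,0,0,-30,0,1,0,0,0,0,1]
}}

```text
time: 7.62
tool_pos: [0.5791, -0.2889, 0.2418]
tool_rot: [0.004, 1.0, 0.0, 0.006]
contact_force: [0.5, 0.7, 1.3]
gripper_width: 1.002
grasp_force: 0.0
```

```bash
python3 - <<'E'
from h import *
t=dict(np.load("top0.npz"))
im=t["image"][135:200,255:320]; hsv=cv2.cvtColor(im,cv2.COLOR_BGR2HSV); 
for p in((280,160),(295,155),(300,178),(310,150),(270,150)): print(p,t["image"][p[1],p[0]],end=" ")
m=((hsv[...,1]<22)&(hsv[...,2]>150)).astype(np.uint8)*255
m=cv2.morphologyEx(m,cv2.MORPH_OPEN,np.ones((3,3),np.uint8))
c=max(cv2.findContours(m,0,1)[0],key=cv2.contourArea)[:,0]+[255,135]
w=(cast(t,c,.098)*1000).astype(np.float32); r=cv2.minAreaRect(w); print(r,np.radians(r[2]))
o=t["image"].copy(); cv2.polylines(o,[c.astype(np.int32)],1,(255,0,255),1)
cv2.imwrite("pics/t1.png",cv2.resize(np.hstack([o[135:200,255:320],cv2.cvtColor(m,8)]),None,fx=5,fy=5,interpolation=2))
go((r[0][0],r[0][1],230,np.radians(r[2])))
E
```

```text
(280, 160) [165 168 170] (295, 155) [166 171 171] (300, 178) [87 89 91] (310, 150) [175 187 192] (270, 150) [145 153 154] ((684.8634033203125, 5.280290603637695), (51.720890045166016, 51.2126350402832), 12.11960220336914) 0.2115269624807509
t 7.62 tcp [ 579.1 -288.9  241.8] psi 0.001 F [0.5 0.7 1.3] w 1.002 g 0 q [-0.58  0.09  1.56  0.    1.48  0.99]
  turn 2 x -0.105
  shift 9 x [ 18.4 -29.5   1.3]
```

View pics/t1.png

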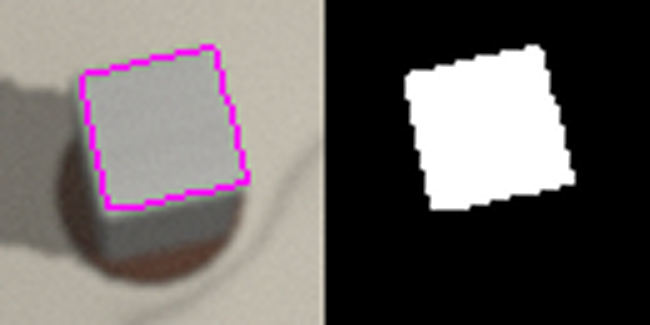

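Request:
{"op": "move_arm", "data": {
  "increments": [0,0,0,-0.105,1,0,0,0,-0.105,1,18.4,-29.5,0,0,1,18.4,-29.5,0,0,1,18.4,-29.5,0,0,1,18.4,-29.5,0,0,1,18.4,-29.5,0,0,1,18.4,-29.5,0,0,1]
}}

```text
time: 8.28
tool_pos: [0.6472, -0.089, 0.232]
tool_rot: [0.0, 0.994, 0.105, 0.001]
contact_force: [0.6, -0.4, -0.1]
gripper_width: 1.002
grasp_force: 0.0
```

Request:
{"op": "move_arm", "data": {
  "increments": [18.4,-29.5,0,0,1,18.4,-29.5,0,0,1,18.4,-29.5,0,0,1,0,0,20,0,1,0,0,20,0,1,0,0,10,0,1,0,0,0,0,1]
}}

```text
time: 8.87
tool_pos: [0.6803, 0.0077, 0.1776]
tool_rot: [-0.001, 0.994, 0.105, -0.003]
contact_force: [-0.5, 0.1, -0.7]
gripper_width: 1.0
grasp_force: 0.0
```

```bash
python3 - <<'E'
from h import *
go((685,5.3,50,.2115))
E
```

```text
t 8.87 tcp [680.3   7.7 177.6] psi 0.211 F [-0.5  0.1 -0.7] w 1.000 g 0 q [-0.1   0.22  1.52 -0.    1.41  1.26]
  shift 4 x [ 1.   0.8 31.9]
```

Request:
{"op": "move_arm", "data": {
  "increments": [4,3,30,0,1,0,0,35,0,1,0,0,35,0,1,0,0,20,0,1,0,0,8,0,1,0,0,0,0,1,0,0,0,0,0,0,0,0,0,0]
}}

```text
time: 9.53
tool_pos: [0.6888, 0.0049, 0.0562]
tool_rot: [0.001, 0.994, 0.105, 0.002]
contact_force: [0.9, -0.2, -0.2]
gripper_width: 0.746
grasp_force: 0.0
```

Request:
{"op": "move_arm", "data": {
  "increments": [0,0,0,0,0,0,0,0,0,0,0,0,0,0,0,0,0,0,0,0,0,0,0,0,0,0,0,0,0,0,0,0,0,0,0]
}}

```text
time: 10.12
tool_pos: [0.6888, 0.0053, 0.0563]
tool_rot: [0.001, 0.994, 0.105, 0.002]
contact_force: [-0.0, 0.7, 6.2]
gripper_width: 0.615
grasp_force: 62.6
```

Request:
{"op": "move_arm", "data": {
  "increments": [0,0,-5,0,0,0,0,-15,0,0,0,0,-30,0,0,0,0,-35,0,0,0,0,-35,-0.044,0,0,0,-5,0,0,0,0,0,0,0]
}}

```text
time: 10.7
tool_pos: [0.6889, 0.0051, 0.183]
tool_rot: [0.001, 0.992, 0.127, 0.004]
contact_force: [0.0, 0.3, -3.0]
gripper_width: 0.611
grasp_force: 63.6
```

```bash
python3 - <<'E'
from h import *
from plant import manip
go((446,157.6,181,.255),(446,157.6,57,.255),step=35)
f=manip.grab_frame("top"); np.savez("top2.npz",**f); g=manip.grab_frame("side"); np.savez("side2.npz",**g)
cv2.imwrite("pics/a2.png",np.vstack([f["image"][100:345],g["image"][60:345]]))
E
```

```text
t 10.70 tcp [688.9   5.1 183. ] psi 0.254 F [ 0.   0.3 -3. ] w 0.611 g 64 q [-0.1   0.23  1.5  -0.    1.4   1.22]
  shift 9 x [-21.9 -23.2   0.2]
  shift 4 x [ 0.  0. 31.]
```

View pics/a2.png

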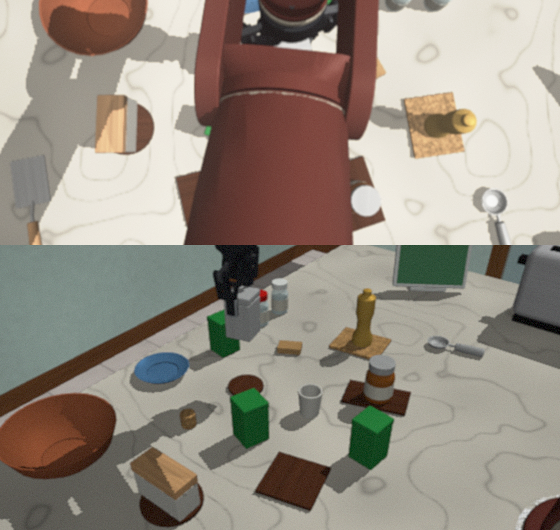

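Request:
{"op": "move_arm", "data": {
  "increments": [-22,-23.2,0,0,0,-22,-23.2,0,0,0,-22,-23.2,0,0,0,-22,-23.2,0,0,0,-22,-23.2,0,0,0,-22,-23.2,0,0,0,-22,-23.2,0,0,0,-22,-23.2,0,0,0]
}}

```text
time: 11.47
tool_pos: [0.4662, 0.1409, 0.1741]
tool_rot: [-0.0, 0.992, 0.127, -0.003]
contact_force: [1.6, 0.3, -3.1]
gripper_width: 0.613
grasp_force: 63.8
```

Request:
{"op": "move_arm", "data": {
  "increments": [-22,-23.2,0,0,0,0,0,25,0,0,0,0,30,0,0,0,0,20,0,0,0,0,0,0,0,0,0,0,0,0]
}}

```text
time: 11.97
tool_pos: [0.4396, 0.157, 0.0994]
tool_rot: [0.0, 0.992, 0.127, -0.004]
contact_force: [1.0, -0.1, -3.0]
gripper_width: 0.61
grasp_force: 63.9
```

```bash
python3 - <<'E'
from h import *
go((446,157.6,57,.255),step=35)
s=dict(np.load("side2.npz"))
c=contour(s,"dark",(220,180,272,215)); w=(cast(s,c,.008)*1000).astype(np.float32); print("small",cv2.fitEllipse(w),cv2.minEnclosingCircle(w))
E
```

```text
t 11.97 tcp [439.6 157.   99.4] psi 0.255 F [ 1.  -0.1 -3. ] w 0.610 g 64 q [ 0.18 -0.21  2.09  0.    1.27  1.5 ]
  shift 2 x [ 3.2  0.5 21.2]
small ((673.2960815429688, 14.267011642456055), (72.43232727050781, 78.1910629272461), 44.55195999145508) ((674.23828125, 14.079368591308594), 38.24311828613281)
```

```bash
python3 - <<'E'
from h import *
t=dict(np.load("top0.npz")); s=dict(np.load("side2.npz")); s1=dict(np.load("side1.npz"))
print("small top by eye",cast(t,(285,172.2),.008))
c=contour(t,"dark",(262,160,310,198)); print("bottom, left, of arc",cast(t,[(285,191.6),(266.5,172)],.008))
print("square side", rect(s,"dark",(250,250,335,335),.008), "top",rect(dict(np.load("top1.npz")),"dark",(170,258,245,335),.008))
print("cork side",rect(s,"cork",(325,130,395,175),.008)) 
print("mill foot in cork: knob tri",tri(dict(np.load("top2.npz")),(465,221),s,(367,107)))
im=s["image"].copy(); cv2.polylines(im,[contour(s,"dark",(220,180,272,215))],1,(0,255,255),1)
cv2.imwrite("pics/s2.png",cv2.resize(im[150:345,200:340],None,fx=4,fy=3))
E
```

```text
small top by eye [[0.68332517 0.00730781]]
bottom, left, of arc [[0.64430259 0.00758335]
 [0.68383432 0.04402112]]
square side (array([437.6, 162.5]), array([ 98.3, 100.6]), 0.244) top (array([442.3, 156.7]), array([97.5, 97.5]), 0.255)
cork side (array([ 562.1, -327.5]), array([ 82.2, 200.2]), 0.434)
mill foot in cork: knob tri [ 0.572283   -0.28340232  0.13744485]
```

View pics/s2.png

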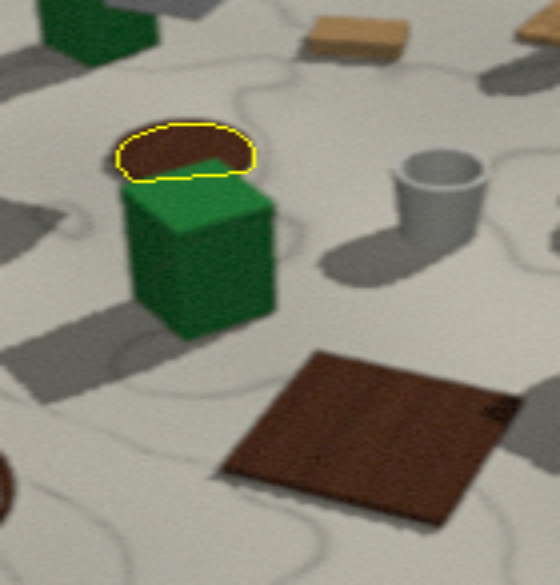

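Request:
{"op": "move_arm", "data": {
  "increments": [4,1,20,0,0,2,0,14,0,0,0,0,4,0,0,0,0,2,0,0,0,0,1,0,0,0,0,0,0,0,0,0,0,0,0]
}}

```text
time: 12.55
tool_pos: [0.4493, 0.1582, 0.063]
tool_rot: [-0.0, 0.992, 0.127, 0.001]
contact_force: [-0.0, 0.3, -2.4]
gripper_width: 0.61
grasp_force: 63.9
```

Request:
{"op": "move_arm", "data": {
  "increments": [-3,0,2,0,0,0,0,2,0,0,0,0,1,0,0,0,0,1,0,0,0,0,0,0,0,0,0,0,0,0]
}}

```text
time: 13.05
tool_pos: [0.4456, 0.1574, 0.0564]
tool_rot: [0.0, 0.992, 0.127, -0.0]
contact_force: [-3.9, 1.0, 4.6]
gripper_width: 0.612
grasp_force: 64.3
```

Request:
{"op": "move_arm", "data": {
  "increments": [0,0,0,0,0.7,0,0,0,0,1,0,0,0,0,1,0,0,0,0,1,0,0,0,0,1,0,0,-15,0,1,0,0,-30,0,1,0,0,-35,0,1]
}}

```text
time: 13.72
tool_pos: [0.4436, 0.1569, 0.1341]
tool_rot: [0.0, 0.992, 0.127, -0.003]
contact_force: [-0.1, 0.1, 0.1]
gripper_width: 1.001
grasp_force: 0.0
```

Request:
{"op": "move_arm", "data": {
  "increments": [0,0,-35,0,1,0,0,-35,0,1,0,0,-25,0,1,0,0,0,0,1]
}}

```text
time: 14.05
tool_pos: [0.4489, 0.1579, 0.2383]
tool_rot: [-0.0, 0.992, 0.127, 0.006]
contact_force: [0.4, -0.1, 1.3]
gripper_width: 0.999
grasp_force: 0.0
```

```bash
python3 - <<'E'
from h import *
go((575,-286,230,.255),(575,-286,87,.255),step=36)
E
```

```text
t 14.05 tcp [448.9 157.9 238.3] psi 0.255 F [ 0.4 -0.1  1.3] w 0.999 g 0 q [ 0.18 -0.33  1.95  0.    1.51  1.5 ]
  shift 13 x [ 0.8 35.5  0.6]
  shift 4 x [ 0.   0.  35.8]
```

Request:
{"op": "move_arm", "data": {
  "increments": [1,35.5,0,0,1,1,35.5,0,0,1,1,35.5,0,0,1,1,35.5,0,0,1,1,35.5,0,0,1,1,35.5,0,0,1,1,35.5,0,0,1,1,35.5,0,0,1]
}}

```text
time: 14.72
tool_pos: [0.5249, -0.1173, 0.2299]
tool_rot: [-0.0, 0.992, 0.127, -0.0]
contact_force: [1.8, 0.1, 0.1]
gripper_width: 1.001
grasp_force: 0.0
```

Request:
{"op": "move_arm", "data": {
  "increments": [1,35.5,0,0,1,1,35.5,0,0,1,1,35.5,0,0,1,1,35.5,0,0,1,1,35.5,0,0,1,0,0,0,0,1,0,0,0,0,1]
}}

```text
time: 15.3
tool_pos: [0.5741, -0.2874, 0.2291]
tool_rot: [-0.001, 0.992, 0.126, -0.001]
contact_force: [0.1, 0.4, -0.1]
gripper_width: 1.001
grasp_force: 0.0
```

```bash
python3 - <<'E'
from h import *
go((575,-286,87,.255),step=36)
E
```

```text
t 15.30 tcp [ 574.1 -287.4  229.1] psi 0.252 F [ 0.1  0.4 -0.1] w 1.001 g 0 q [-0.58  0.1   1.57  0.    1.48  0.74]
  shift 4 x [ 0.3 -0.3 35.5]
```

Request:
{"op": "move_arm", "data": {
  "increments": [0,0,36,0,1,0,0,36,0,1,0,0,36,0,1,0,0,26,0,1,0,0,8,0,1,0,0,0,0,1,0,0,0,0,0,0,0,0,0,0]
}}

```text
time: 15.97
tool_pos: [0.5761, -0.2866, 0.0918]
tool_rot: [0.001, 0.992, 0.127, 0.002]
contact_force: [-0.3, -0.8, 1.0]
gripper_width: 0.748
grasp_force: 0.0
```

Request:
{"op": "move_arm", "data": {
  "increments": [0,0,0,0,0,0,0,0,0,0,0,0,0,0,0,0,0,0,0,0,0,0,0,0,0,0,0,0,0,0,0,0,0,0,0,0,0,0,0,0]
}}

```text
time: 16.63
tool_pos: [0.5762, -0.2872, 0.0919]
tool_rot: [0.002, 0.992, 0.127, 0.002]
contact_force: [-0.9, -0.0, 5.5]
gripper_width: 0.475
grasp_force: 61.0
```

Request:
{"op": "move_arm", "data": {
  "increments": [0,0,-5,0,0,0,0,-15,0,0,0,0,-30,0,0,0,0,-35,0,0,0,0,-30,0,0,0,0,0,0,0,0,0,0,0,0]
}}

```text
time: 17.22
tool_pos: [0.5757, -0.2867, 0.2073]
tool_rot: [0.002, 0.992, 0.127, 0.002]
contact_force: [0.1, -0.0, -3.7]
gripper_width: 0.478
grasp_force: 61.2
```

```bash
python3 - <<'E'
from h import *
from plant import manip
go((683.5,7.2,202,None),(683.5,7.2,88,None),step=36)
f=manip.grab_frame("top"); np.savez("top3.npz",**f); g=manip.grab_frame("side"); np.savez("side3.npz",**g)
r=(262,135,310,198); c=contour(f,"dark",r); w=(cast(f,c,.008)*1000).astype(np.float32); print("small",cv2.fitEllipse(w),cv2.minEnclosingCircle(w))
im=f["image"].copy(); cv2.polylines(im,[c],1,(0,255,255),1)
cv2.imwrite("pics/a3.png",np.vstack([im[100:345],g["image"][60:345]]))
E
```

```text
t 17.22 tcp [ 575.7 -286.7  207.3] psi 0.255 F [ 0.1 -0.  -3.7] w 0.478 g 61 q [-0.58  0.11  1.6   0.    1.43  0.74]
  shift 9 x [ 19.8 -28.6   0.6]
  shift 4 x [ 0.   0.  28.5]
small ((679.958251953125, 7.018214702606201), (69.80345153808594, 71.82837677001953), 111.70413970947266) ((679.863525390625, 7.140987396240234), 36.07050704956055)
```

View pics/a3.png

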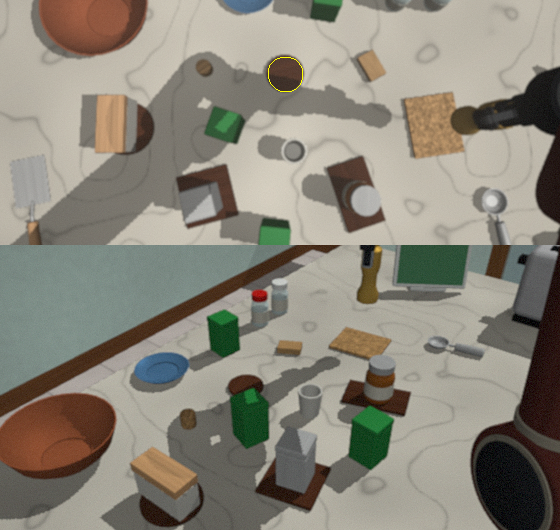

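Request:
{"op": "move_arm", "data": {
  "increments": [19.4,-28.7,0,0,0,19.4,-28.7,0,0,0,19.4,-28.7,0,0,0,19.4,-28.7,0,0,0,19.4,-28.7,0,0,0,19.4,-28.7,0,0,0,19.4,-28.7,0,0,0,19.4,-28.7,0,0,0]
}}

```text
time: 17.98
tool_pos: [0.6655, -0.0228, 0.2003]
tool_rot: [-0.001, 0.992, 0.127, -0.003]
contact_force: [0.1, -0.6, -2.2]
gripper_width: 0.474
grasp_force: 61.5
```

Request:
{"op": "move_arm", "data": {
  "increments": [19.4,-28.7,0,0,0,0,0,30,0,0,0,0,30,0,0,0,0,30,0,0,0,0,5,0,0,0,0,0,0,0,0,0,0,0,0,0,0,0,0,0]
}}

```text
time: 18.65
tool_pos: [0.6797, 0.0076, 0.111]
tool_rot: [0.0, 0.992, 0.127, 0.002]
contact_force: [0.8, 0.5, -2.8]
gripper_width: 0.474
grasp_force: 61.7
```

Request:
{"op": "move_arm", "data": {
  "increments": [0,0,10,0,0,0,0,4,0,0,0,0,2,0,0,0,0,1,0,0,0,0,0,0,0,0,0,0,0,0]
}}

```text
time: 19.15
tool_pos: [0.6785, 0.0079, 0.092]
tool_rot: [0.0, 0.992, 0.127, 0.0]
contact_force: [-0.6, 0.1, -1.3]
gripper_width: 0.477
grasp_force: 61.7
```

Request:
{"op": "move_arm", "data": {
  "increments": [0,0,1,0,0,0,0,0,0,0.7,0,0,0,0,1,0,0,0,0,1,0,0,0,0,1,0,0,0,0,1,0,0,-15,0,1,0,0,-30,0,1]
}}

```text
time: 19.82
tool_pos: [0.6752, 0.0082, 0.1317]
tool_rot: [-0.001, 0.992, 0.127, -0.005]
contact_force: [0.3, 0.3, -0.6]
gripper_width: 0.994
grasp_force: 0.0
```

Request:
{"op": "move_arm", "data": {
  "increments": [0,0,-35,0,1,0,0,-35,0,1,0,0,-25,0,1,0,0,0,0,1]
}}

```text
time: 20.15
tool_pos: [0.682, 0.0077, 0.2413]
tool_rot: [0.002, 0.992, 0.127, 0.007]
contact_force: [-0.1, 0.3, 1.5]
gripper_width: 1.001
grasp_force: 0.0
```

```bash
python3 - <<'E'
from h import *
f=dict(np.load("top3.npz")); u,v=340,275
hsv=cv2.cvtColor(f["image"],cv2.COLOR_BGR2HSV)[v:325,u:392]
m=((hsv[...,1]<24)&(hsv[...,2]>140)).astype(np.uint8)*255; m=cv2.morphologyEx(m,cv2.MORPH_OPEN,np.ones((5,5),np.uint8))
c=max(cv2.findContours(m,0,1)[0],key=cv2.contourArea)[:,0]+[u,v]; w=(cast(f,c,.093)*1000).astype(np.float32)
print(c.min(0),c.max(0),cv2.fitEllipse(w),cv2.minEnclosingCircle(w))
j=cv2.fitEllipse(w)[0]; go((j[0],j[1],230,None),(j[0],j[1],50,None),step=36)
E
```

```text
[352 286] [381 315] ((442.8136291503906, -127.39546203613281), (48.33307647705078, 50.16565704345703), 18.329835891723633) ((442.92559814453125, -127.64686584472656), 25.7410888671875)
t 20.15 tcp [682.    7.7 241.3] psi 0.255 F [-0.1  0.3  1.5] w 1.001 g 0 q [-0.1   0.17  1.47  0.    1.49  1.22]
  shift 8 x [-33.2   8.8   1.4]
  shift 5 x [ 0.  0. 36.]
```

Request:
{"op": "move_arm", "data": {
  "increments": [-33,8.8,0,0,1,-33,8.8,0,0,1,-33,8.8,0,0,1,-33,8.8,0,0,1,-33,8.8,0,0,1,-33,8.8,0,0,1,-33,8.8,0,0,1,-33,8.8,0,0,1]
}}

```text
time: 20.82
tool_pos: [0.4392, -0.1271, 0.2314]
tool_rot: [0.0, 0.992, 0.127, 0.0]
contact_force: [0.2, -1.6, -0.7]
gripper_width: 1.0
grasp_force: 0.0
```

Request:
{"op": "move_arm", "data": {
  "increments": [0,0,25,0,1,0,0,25,0,1,0,0,0,0,1,0,0,0,0,1]
}}

```text
time: 21.15
tool_pos: [0.4397, -0.1264, 0.1802]
tool_rot: [-0.001, 0.992, 0.127, -0.001]
contact_force: [0.1, -0.1, 0.6]
gripper_width: 1.005
grasp_force: 0.0
```

```bash
python3 - <<'E'
from h import *
go((442.8,-127.5,34,None),step=36)
E
```

```text
t 21.15 tcp [ 439.7 -126.4  180.2] psi 0.255 F [ 0.1 -0.1  0.6] w 1.005 g 0 q [-0.44 -0.33  2.04  0.    1.43  0.87]
  shift 5 x [ 0.5  0.4 29.2]
```

Request:
{"op": "move_arm", "data": {
  "increments": [1,1,35,0,1,0,0,35,0,1,0,0,35,0,1,0,0,28,0,1,0,0,12,0,1,0,0,0,0,1,0,0,0,0,0,0,0,0,0,0]
}}

```text
time: 21.82
tool_pos: [0.444, -0.1282, 0.0384]
tool_rot: [0.001, 0.992, 0.127, 0.002]
contact_force: [0.6, -1.2, 0.7]
gripper_width: 0.745
grasp_force: 0.0
```

Request:
{"op": "move_arm", "data": {
  "increments": [0,0,0,0,0,0,0,0,0,0,0,0,0,0,0,0,0,0,0,0,0,0,0,0,0,0,0,0,0,0]
}}

```text
time: 22.32
tool_pos: [0.4444, -0.1282, 0.0391]
tool_rot: [0.001, 0.992, 0.127, 0.003]
contact_force: [0.4, 1.1, 5.7]
gripper_width: 0.655
grasp_force: 64.6
```

Request:
{"op": "move_arm", "data": {
  "increments": [0,0,-5,0,0,0,0,-15,0,0,0,0,-30,0,0,0,0,-35,0,0,0,0,-30,0,0,0,0,0,0,0,0,0,0,0,0]
}}

```text
time: 22.9
tool_pos: [0.4432, -0.1281, 0.1535]
tool_rot: [0.002, 0.992, 0.127, 0.002]
contact_force: [-0.8, -0.2, -4.2]
gripper_width: 0.654
grasp_force: 64.9
```

```bash
python3 - <<'E'
from h import *
go((576,-286,150,None),(576,-286,36,None),step=36)
E
```

```text
t 22.90 tcp [ 443.2 -128.1  153.5] psi 0.255 F [-0.8 -0.2 -4.2] w 0.654 g 65 q [-0.44 -0.3   2.07 -0.    1.37  0.87]
  shift 6 x [14.8 31.1  0.6]
  shift 4 x [ 0.   0.  28.5]
```

Request:
{"op": "move_arm", "data": {
  "increments": [14.8,31,0,0,0,14.8,31,0,0,0,14.8,31,0,0,0,14.8,31,0,0,0,14.8,31,0,0,0,14.8,31,0,0,0,0,0,30,0,0,0,0,30,0,0]
}}

```text
time: 23.57
tool_pos: [0.5761, -0.2871, 0.0902]
tool_rot: [0.001, 0.992, 0.126, 0.001]
contact_force: [-0.1, 0.5, -4.4]
gripper_width: 0.653
grasp_force: 65.0
```

Request:
{"op": "move_arm", "data": {
  "increments": [0,0,30,0,0,0,0,10,0,0,0,0,5,0,0,0,0,2,0,0,0,0,1,0,0,0,0,0,0,0,0,0,0,0,0]
}}

```text
time: 24.15
tool_pos: [0.576, -0.2858, 0.0451]
tool_rot: [0.001, 0.992, 0.127, 0.001]
contact_force: [-0.6, 0.8, -3.1]
gripper_width: 0.655
grasp_force: 65.1
```

Request:
{"op": "move_arm", "data": {
  "increments": [0,0,2.5,0,0,0,0,2,0,0,0,0,1,0,0,0,0,0,0,0,0,0,0,0,0]
}}

```text
time: 24.57
tool_pos: [0.5753, -0.2855, 0.0391]
tool_rot: [0.0, 0.992, 0.127, 0.0]
contact_force: [-2.1, 1.6, 6.0]
gripper_width: 0.654
grasp_force: 65.9
```

Request:
{"op": "move_arm", "data": {
  "increments": [0,0,0,0,0.7,0,0,0,0,1,0,0,0,0,1,0,0,0,0,1,0,0,0,0,1,0,0,-15,0,1,0,0,-30,0,1,0,0,-35,0,1]
}}

```text
time: 25.23
tool_pos: [0.573, -0.284, 0.1162]
tool_rot: [-0.002, 0.992, 0.127, -0.002]
contact_force: [0.9, -1.1, 0.6]
gripper_width: 1.0
grasp_force: 0.0
```

Request:
{"op": "move_arm", "data": {
  "increments": [0,0,-35,0,1,0,0,-35,0,1,0,0,-25,0,1,0,0,0,0,1,0,0,0,0,1]
}}

```text
time: 25.65
tool_pos: [0.5759, -0.2858, 0.2164]
tool_rot: [0.002, 0.992, 0.127, 0.002]
contact_force: [0.6, 1.3, -0.5]
gripper_width: 1.001
grasp_force: 0.0
```

```bash
python3 - <<'E'
from h import *
from plant import manip
f=manip.grab_frame("top"); np.savez("top4.npz",**f); g=manip.grab_frame("side"); np.savez("side4.npz",**g)
print("oblong",rect(f,"dark",(322,250,390,335),.008)); r=(90,188,128,258)
print("caddy",rect(f,"wood",r,.078))
go((575,314,230,0))
im=f["image"].copy(); cv2.polylines(im,[contour(f,"wood",r),contour(f,"dark",(322,250,390,335))],1,(255,0,255),1)
cv2.imwrite("pics/a4.png",np.vstack([im[100:345],g["image"][60:345]]))
E
```

```text
oblong (array([ 444.4, -127.3]), array([126.4,  72.5]), 0.314)
caddy (array([575.8, 313.8]), array([100.8,  52.6]), 0.009)
t 25.75 tcp [ 574.2 -284.7  211.6] psi 0.255 F [ 0.3  0.4 -0.1] w 0.999 g 0 q [-0.58  0.1   1.59  0.    1.45  0.74]
  turn 3 x 0.085
  shift 16 x [  0.1 -37.4  -1.1]
```

View pics/a4.png

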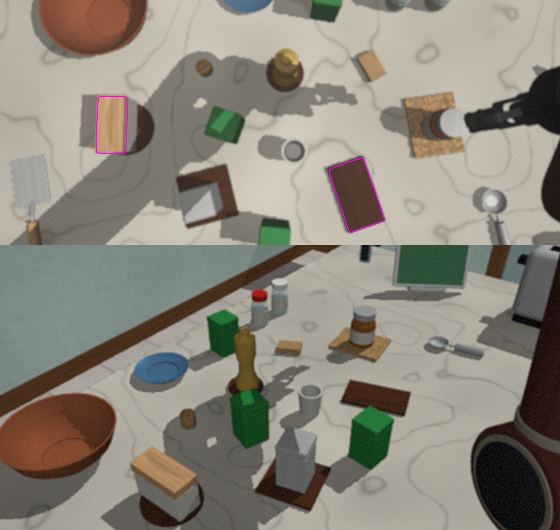

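Request:
{"op": "move_arm", "data": {
  "increments": [0,0,0,0.082,1,0,0,0,0.082,1,0,0,0,0.082,1,0,-37.5,0,0,1,0,-37.5,0,0,1,0,-37.5,0,0,1,0,-37.5,0,0,1,0,-37.5,0,0,1]
}}

```text
time: 26.42
tool_pos: [0.5715, -0.0957, 0.2097]
tool_rot: [-0.001, 1.0, 0.004, -0.002]
contact_force: [0.8, 0.1, -0.2]
gripper_width: 1.0
grasp_force: 0.0
```

Request:
{"op": "move_arm", "data": {
  "increments": [0,-37.5,0,0,1,0,-37.5,0,0,1,0,-37.5,0,0,1,0,-37.5,0,0,1,0,-37.5,0,0,1,0,-37.5,0,0,1,0,-37.5,0,0,1,0,-37.5,0,0,1]
}}

```text
time: 27.08
tool_pos: [0.5688, 0.204, 0.2097]
tool_rot: [0.0, 1.0, 0.004, -0.002]
contact_force: [1.0, 0.0, 0.0]
gripper_width: 0.999
grasp_force: 0.0
```

Request:
{"op": "move_arm", "data": {
  "increments": [0,-37.5,0,0,1,0,-37.5,0,0,1,0,-37.5,0,0,1,0,0,30,0,1,0,0,30,0,1,0,0,0,0,1,0,0,0,0,1]
}}

```text
time: 27.67
tool_pos: [0.5667, 0.3139, 0.1478]
tool_rot: [0.002, 1.0, 0.004, -0.004]
contact_force: [-0.4, -1.0, 0.4]
gripper_width: 0.999
grasp_force: 0.0
```

```bash
python3 - <<'E'
from h import *
go((576,315.5,18,0.009),step=36)
E
```

```text
t 27.67 tcp [566.7 313.9 147.8] psi 0.009 F [-0.4 -1.   0.4] w 0.999 g 0 q [ 0.39  0.17  1.63 -0.    1.35  1.95]
  shift 4 x [ 2.3 -0.4 32.5]
```

Request:
{"op": "move_arm", "data": {
  "increments": [8,-1.5,20,0,1,0,0,30,0,1,0,0,30,0,1,0,0,0,0,1,0,0,0,0,1]
}}

```text
time: 28.08
tool_pos: [0.5768, 0.3156, 0.0718]
tool_rot: [0.001, 1.0, 0.004, -0.001]
contact_force: [0.2, 0.1, 1.1]
gripper_width: 1.002
grasp_force: 0.0
```

```bash
python3 - <<'E'
from h import *
go((576,315.5,19,0.009),step=36)
E
```

```text
t 28.08 tcp [576.8 315.6  71.8] psi 0.008 F [0.2 0.1 1.1] w 1.002 g 0 q [0.39 0.27 1.65 0.   1.23 1.95]
  shift 2 x [-0.4  0.1 26.4]
```

Request:
{"op": "move_arm", "data": {
  "increments": [0,0,25,0,1,0,0,15,0,1,0,0,8,0,1,0,0,0,0,1,0,0,0,0,0,0,0,0,0,0,0,0,0,0,0,0,0,0,0,0]
}}

```text
time: 28.75
tool_pos: [0.5784, 0.3171, 0.0261]
tool_rot: [-0.001, 1.0, 0.004, 0.001]
contact_force: [-0.9, 0.3, 3.5]
gripper_width: 0.552
grasp_force: 50.2
```

Request:
{"op": "move_arm", "data": {
  "increments": [0,0,0,0,0,0,0,0,0,0,0,0,0,0,0,0,0,0,0,0,0,0,0,0,0,0,0,0,0,0]
}}

```text
time: 29.25
tool_pos: [0.5783, 0.3171, 0.026]
tool_rot: [-0.001, 1.0, 0.004, 0.001]
contact_force: [-2.0, 0.7, 5.8]
gripper_width: 0.551
grasp_force: 50.7
```

Request:
{"op": "move_arm", "data": {
  "increments": [0,0,-5,0,0,0,0,-15,0,0,0,0,-30,0,0,0,0,-35,0,0,0,0,-35,0,0,0,0,-10,0,0,0,0,0,0,0,0,0,0,0,0]
}}

```text
time: 29.92
tool_pos: [0.5771, 0.3163, 0.1538]
tool_rot: [0.0, 1.0, 0.004, -0.0]
contact_force: [0.3, -0.6, -3.0]
gripper_width: 0.555
grasp_force: 51.7
```

```bash
python3 - <<'E'
from h import *
from plant import manip
f=manip.grab_frame("top"); np.savez("top5.npz",**f)
r=(80,190,162,262); c=contour(f,"dark",r); w=(cast(f,c,.008)*1000).astype(np.float32); print("round",cv2.fitEllipse(w),cv2.minEnclosingCircle(w))
go((560,0,150,0.314),(444.4,-127.3,150,.314),(444.4,-127.3,24,.314),step=36)
im=f["image"].copy(); cv2.polylines(im,[c],1,(255,0,255),1); g=manip.grab_frame("side")
cv2.imwrite("pics/a5.png",np.vstack([im[100:345],g["image"][60:]]))
E
```

```text
round ((572.6881103515625, 311.20062255859375), (95.59325408935547, 100.63627624511719), 93.14142608642578) ((573.28271484375, 313.0209655761719), 50.617034912109375)
t 29.97 tcp [576.  315.9 151.8] psi 0.009 F [ 0.9 -0.5 -2.5] w 0.549 g 52 q [ 0.39  0.19  1.6  -0.    1.36  1.95]
  turn 3 x -0.102
  shift 9 x [-12.5  32.8   0.2]
  shift 5 x [-29.9  17.1  -0. ]
  shift 4 x [ 0.   0.  31.5]
```

View pics/a5.png

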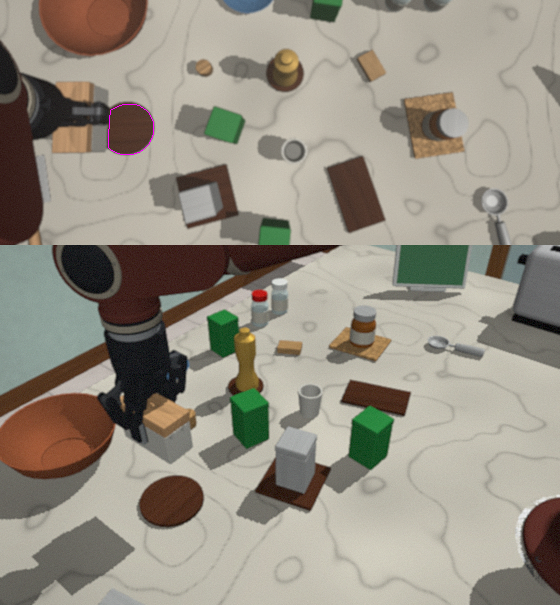

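Request:
{"op": "move_arm", "data": {
  "increments": [0,0,0,-0.102,0,0,0,0,-0.102,0,0,0,0,-0.102,0,-12.5,32.8,0,0,0,-12.5,32.8,0,0,0,-12.5,32.8,0,0,0,-12.5,32.8,0,0,0,-12.5,32.8,0,0,0]
}}

```text
time: 30.68
tool_pos: [0.5665, 0.1396, 0.1507]
tool_rot: [-0.0, 0.988, 0.157, -0.003]
contact_force: [0.3, -0.1, -2.0]
gripper_width: 0.549
grasp_force: 52.1
```

Request:
{"op": "move_arm", "data": {
  "increments": [-12.5,32.8,0,0,0,-12.5,32.8,0,0,0,-12.5,32.8,0,0,0,-12.5,32.8,0,0,0,-30,17.1,0,0,0,-30,17.1,0,0,0,-30,17.1,0,0,0,-30,17.1,0,0,0]
}}

```text
time: 31.35
tool_pos: [0.466, -0.1017, 0.151]
tool_rot: [-0.001, 0.988, 0.157, -0.002]
contact_force: [0.3, -1.6, -2.9]
gripper_width: 0.554
grasp_force: 52.2
```

Request:
{"op": "move_arm", "data": {
  "increments": [-30,17.1,0,0,0,0,0,30,0,0,0,0,25,0,0,0,0,25,0,0,0,0,0,0,0,0,0,0,0,0]
}}

```text
time: 31.85
tool_pos: [0.4429, -0.1255, 0.0709]
tool_rot: [-0.002, 0.988, 0.157, -0.003]
contact_force: [-0.3, 0.0, -3.3]
gripper_width: 0.552
grasp_force: 53.2
```

```bash
python3 - <<'E'
from h import *
go((446.4,-126.5,26,0.314),step=36)
E
```

```text
t 31.85 tcp [ 442.9 -125.5   70.9] psi 0.315 F [-0.3  0.  -3.3] w 0.552 g 53 q [-0.44 -0.19  2.12 -0.    1.21  0.82]
  shift 2 x [ 1.5  1.  22.4]
```

Request:
{"op": "move_arm", "data": {
  "increments": [2.5,1.5,20,0,0,0,0,14,0,0,0,0,5,0,0,0,0,2,0,0,0,0,1,0,0,0,0,0,0,0,0,0,0,0,0]
}}

```text
time: 32.43
tool_pos: [0.4494, -0.1278, 0.0335]
tool_rot: [0.001, 0.988, 0.157, 0.001]
contact_force: [-0.7, 0.6, -2.4]
gripper_width: 0.548
grasp_force: 53.0
```

Request:
{"op": "move_arm", "data": {
  "increments": [-2.5,-0.5,3,0,0,0,0,2,0,0,0,0,1.5,0,0,0,0,1,0,0,0,0,0,0,0,0,0,0,0,0]
}}

```text
time: 32.93
tool_pos: [0.446, -0.1278, 0.026]
tool_rot: [-0.0, 0.988, 0.157, -0.001]
contact_force: [-5.7, 2.0, 7.7]
gripper_width: 0.551
grasp_force: 53.0
```

Request:
{"op": "move_arm", "data": {
  "increments": [0,0,0,0,0.7,0,0,0,0,1,0,0,0,0,1,0,0,0,0,1,0,0,0,0,1,0,0,-15,0,1,0,0,-30,0,1,0,0,-35,0,1]
}}

```text
time: 33.6
tool_pos: [0.4439, -0.1268, 0.1032]
tool_rot: [-0.002, 0.988, 0.157, -0.002]
contact_force: [1.1, -0.4, -0.0]
gripper_width: 1.001
grasp_force: 0.0
```

Request:
{"op": "move_arm", "data": {
  "increments": [0,0,-35,0,1,0,0,-35,0,1,0,0,-25,0,1,0,0,0,0,1,0,0,0,0,1]
}}

```text
time: 34.02
tool_pos: [0.4471, -0.1282, 0.2019]
tool_rot: [0.001, 0.988, 0.157, 0.002]
contact_force: [0.4, 0.2, -0.2]
gripper_width: 1.003
grasp_force: 0.0
```

```bash
python3 - <<'E'
from h import *
from plant import manip
f=manip.grab_frame("top"); np.savez("top6.npz",**f)
r=(80,190,170,270); c=contour(f,"dark",r); w=(cast(f,c,.008)*1000).astype(np.float32); print("round",cv2.fitEllipse(w),cv2.minEnclosingCircle(w))
u,v=435,205
def light(F,u,v,u2,v2,z):
    hsv=cv2.cvtColor(F["image"],cv2.COLOR_BGR2HSV)[v:v2,u:u2]
    m=((hsv[...,1]<24)&(hsv[...,2]>140)).astype(np.uint8)*255; m=cv2.morphologyEx(m,cv2.MORPH_OPEN,np.ones((5,5),np.uint8))
    c=max(cv2.findContours(m,0,1)[0],key=cv2.contourArea)[:,0]+[u,v]; return (cast(F,c,z)*1000).astype(np.float32)
for F in(f,dict(np.load("top5.npz"))):
    w=light(F,435,203,472,242,.093); print("jar",cv2.fitEllipse(w),cv2.minEnclosingCircle(w))
w=light(dict(np.load("top5.npz")),172,270,235,330,.098); print("tin",cv2.minAreaRect(w))
go((574,-285,200,None),(574,-285,36,None),step=36)
E
```

```text
round ((571.32080078125, 313.06182861328125), (96.13021850585938, 101.23402404785156), 179.2652130126953) ((572.159423828125, 313.3321228027344), 50.550025939941406)
jar ((574.5106201171875, -285.98468017578125), (49.035621643066406, 50.909751892089844), 11.688152313232422) ((574.656494140625, -286.6188049316406), 26.540674209594727)
jar ((574.5091552734375, -286.6361999511719), (48.406734466552734, 49.964012145996094), 31.20988655090332) ((574.8687744140625, -287.11199951171875), 26.419143676757812)
tin ((440.5710144042969, 157.45135498046875), (50.04472732543945, 51.70215606689453), 15.082784652709961)
t 34.07 tcp [ 446.  -127.7  199.8] psi 0.315 F [-0.9 -0.7 -0.2] w 1.003 g 0 q [-0.44 -0.33  2.01 -0.    1.46  0.82]
  shift 6 x [12.2 31.5 -0. ]
  shift 5 x [ 0.   0.  32.8]
```

Request:
{"op": "move_arm", "data": {
  "increments": [12.2,31.6,0,0,1,12.2,31.6,0,0,1,12.2,31.6,0,0,1,12.2,31.6,0,0,1,12.2,31.6,0,0,1,12.2,31.6,0,0,1,0,0,20,0,1,0,0,0,0,1]
}}

```text
time: 34.73
tool_pos: [0.5721, -0.2849, 0.1728]
tool_rot: [-0.004, 0.988, 0.156, -0.004]
contact_force: [0.3, -0.0, -1.8]
gripper_width: 1.003
grasp_force: 0.0
```

Request:
{"op": "move_arm", "data": {
  "increments": [0,0,35,0,1,0,0,35,0,1,0,0,35,0,1,0,0,25,0,1,0,0,12,0,1,0,0,0,0,1,0,0,0,0,0,0,0,0,0,0]
}}

```text
time: 35.4
tool_pos: [0.5754, -0.2859, 0.04]
tool_rot: [0.001, 0.988, 0.157, 0.001]
contact_force: [-0.5, 0.2, 0.4]
gripper_width: 0.75
grasp_force: 0.0
```

Request:
{"op": "move_arm", "data": {
  "increments": [0,0,0,0,0,0,0,0,0,0,0,0,0,0,0,0,0,0,0,0,0,0,0,0,0,0,0,0,0,0]
}}

```text
time: 35.9
tool_pos: [0.5762, -0.2864, 0.0412]
tool_rot: [0.002, 0.988, 0.157, 0.002]
contact_force: [0.0, 1.3, 6.8]
gripper_width: 0.649
grasp_force: 64.9
```

Request:
{"op": "move_arm", "data": {
  "increments": [0,0,-5,0,0,0,0,-15,0,0,0,0,-30,0,0,0,0,-35,0,0,0,0,-35,0,0,0,0,-5,0,0,0,0,0,0,0,0,0,0,0,0]
}}

```text
time: 36.57
tool_pos: [0.5738, -0.2851, 0.1624]
tool_rot: [-0.0, 0.988, 0.157, -0.0]
contact_force: [-0.0, 0.6, -4.4]
gripper_width: 0.652
grasp_force: 64.7
```

```bash
python3 - <<'E'
from h import *
go((573,313,165,None),(573,313,41,None),step=36)
E
```

```text
t 36.57 tcp [ 573.8 -285.1  162.4] psi 0.315 F [-0.   0.6 -4.4] w 0.652 g 65 q [-0.58  0.14  1.64 -0.    1.37  0.68]
  shift 17 x [ 10.8 -33.5  -0.2]
  shift 4 x [ 0.  0. 31.]
```

Request:
{"op": "move_arm", "data": {
  "increments": [10.8,-33.5,0,0,0,10.8,-33.5,0,0,0,10.8,-33.5,0,0,0,10.8,-33.5,0,0,0,10.8,-33.5,0,0,0,10.8,-33.5,0,0,0,10.8,-33.5,0,0,0,10.8,-33.5,0,0,0]
}}

```text
time: 37.23
tool_pos: [0.571, -0.0018, 0.159]
tool_rot: [-0.001, 0.988, 0.157, -0.003]
contact_force: [0.3, -1.1, -3.4]
gripper_width: 0.649
grasp_force: 65.0
```

Request:
{"op": "move_arm", "data": {
  "increments": [10.8,-33.5,0,0,0,10.8,-33.5,0,0,0,10.8,-33.5,0,0,0,10.8,-33.5,0,0,0,10.8,-33.5,0,0,0,10.8,-33.5,0,0,0,10.8,-33.5,0,0,0,10.8,-33.5,0,0,0]
}}

```text
time: 37.9
tool_pos: [0.5703, 0.2788, 0.1588]
tool_rot: [0.001, 0.988, 0.157, -0.003]
contact_force: [0.8, -0.5, -3.1]
gripper_width: 0.654
grasp_force: 65.0
```

Request:
{"op": "move_arm", "data": {
  "increments": [10.8,-33.5,0,0,0,0,0,30,0,0,0,0,30,0,0,0,0,25,0,0,0,0,0,0,0,0,0,0,0,0]
}}

```text
time: 38.4
tool_pos: [0.5691, 0.3117, 0.0728]
tool_rot: [0.001, 0.988, 0.157, -0.005]
contact_force: [0.4, 0.3, -2.5]
gripper_width: 0.649
grasp_force: 65.3
```

```bash
python3 - <<'E'
from h import *
go((573,313,41,None),step=36)
E
```

```text
t 38.40 tcp [569.1 311.7  72.8] psi 0.315 F [ 0.4  0.3 -2.5] w 0.649 g 65 q [0.39 0.25 1.67 0.   1.23 1.64]
  shift 1 x [ 4.1 -0.1 31.8]
```

Request:
{"op": "move_arm", "data": {
  "increments": [2,0,15,0,0,0,0,8,0,0,0,0,3,0,0,0,0,0,0,0,0,0,0,0,0]
}}

```text
time: 38.82
tool_pos: [0.5748, 0.3136, 0.0523]
tool_rot: [-0.0, 0.988, 0.157, 0.0]
contact_force: [-0.0, 0.1, -1.7]
gripper_width: 0.655
grasp_force: 65.3
```

Request:
{"op": "move_arm", "data": {
  "increments": [-0.5,0,4,0,0,0,0,3,0,0,0,0,2,0,0,0,0,1,0,0,0,0,0,0,0,0,0,0,0,0]
}}

```text
time: 39.32
tool_pos: [0.574, 0.3135, 0.0418]
tool_rot: [0.0, 0.988, 0.157, -0.0]
contact_force: [0.7, 0.3, -2.7]
gripper_width: 0.651
grasp_force: 65.3
```

Request:
{"op": "move_arm", "data": {
  "increments": [0,0,1,0,0,0,0,1,0,0,0,0,0,0,0,0,0,0,0,0]
}}

```text
time: 39.65
tool_pos: [0.5744, 0.3137, 0.0413]
tool_rot: [-0.0, 0.988, 0.157, 0.0]
contact_force: [-3.7, -1.4, 5.7]
gripper_width: 0.649
grasp_force: 66.1
```

Touching down; release, retreat and check.

Request:
{"op": "move_arm", "data": {
  "increments": [0,0,0,0,0.7,0,0,0,0,1,0,0,0,0,1,0,0,0,0,1,0,0,0,0,1,0,0,-15,0,1,0,0,-30,0,1,0,0,-35,0,1]
}}

```text
time: 40.32
tool_pos: [0.5722, 0.3127, 0.1187]
tool_rot: [0.001, 0.988, 0.157, -0.003]
contact_force: [-0.4, -0.3, 1.0]
gripper_width: 1.003
grasp_force: 0.0
```

Request:
{"op": "move_arm", "data": {
  "increments": [0,0,-35,0,1,0,0,-35,0,1,0,0,-35,0,1,-10,-30,0,0,1,-10,-30,0,0,1,-10,-30,0,0,1,0,0,0,0,1,0,0,0,0,1]
}}

```text
time: 40.98
tool_pos: [0.5168, 0.3909, 0.2261]
tool_rot: [-0.0, 0.987, 0.158, 0.001]
contact_force: [0.8, -1.0, 0.5]
gripper_width: 1.0
grasp_force: 0.0
```

```bash
python3 - <<'E'
from h import *
from plant import manip
f=manip.grab_frame("top"); g=manip.grab_frame("side"); np.savez("top7.npz",**f)
def light(F,u,v,u2,v2,z):
    hsv=cv2.cvtColor(F["image"],cv2.COLOR_BGR2HSV)[v:v2,u:u2]
    m=((hsv[...,1]<24)&(hsv[...,2]>140)).astype(np.uint8)*255; m=cv2.morphologyEx(m,cv2.MORPH_OPEN,np.ones((5,5),np.uint8))
    c=max(cv2.findContours(m,0,1)[0],key=cv2.contourArea)[:,0]+[u,v]; return (cast(F,c,z)*1000).astype(np.float32)
print("caddy (444,-127,.314)",rect(f,"wood",(325,240,395,340),.078))
for n,a in(("jar",(85,190,150,250,.093)),("tin",(172,270,235,330,.098))):
    try: print(n,cv2.minAreaRect(light(f,*a)))
    except Exception as e: print(n,e)
go()
cv2.imwrite("pics/a6.png",np.vstack([f["image"][60:345],g["image"][60:]]))
E
```

```text
caddy (444,-127,.314) (array([ 445. , -128.1]), array([101.5,  47.9]), 0.317)
jar ((572.6780395507812, 313.93621826171875), (46.92713165283203, 45.87766647338867), 2.5226457118988037)
tin ((440.61468505859375, 157.53330993652344), (49.836639404296875, 51.12776565551758), 14.129342079162598)
t 41.08 tcp [517.9 389.5 225.5] psi 0.315 F [ 0.7 -0.2  0.2] w 0.997 g 0 q [ 0.53  0.11  1.56 -0.    1.47  1.79]
```

View pics/a6.png

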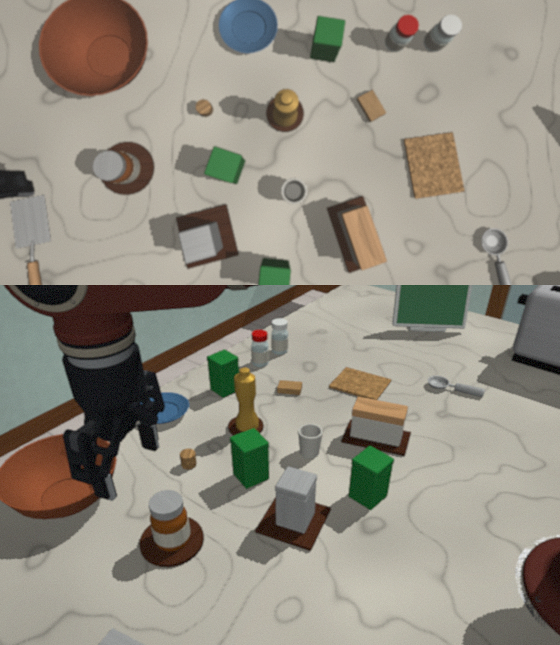

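The picture shows all four containers upright on their own coasters: jar cap at top-view (110,225), tin (201,304), caddy (362,298), mill (286,165). The egg cup is unmoved at (293,250).

```bash
python3 -c "
from plant import manip
from h import *
f=dict(np.load('top7.npz')); print('mill knob',cast(f,(287,157),.142))
print(manip.job_done())"
```

```text
mill knob [[0.67922682 0.00660023]]
the job is handed in; nothing more can be done
None
```

I handed the job in: the tin, jar, caddy and mill each stand upright within about 3 mm of the middle of the matching coaster by camera measurement, with the egg cup untouched; the hand-in gave no verdict.

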